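Shim a battery tight in its cradle by feel

TASK

Take the tapered shim by its grip out of the rack and slide it, thin end down, into the gap between the battery and the plain end wall of its cradle, at about the middle of the wall. Keep its flat face on the wall and judge the fit by the drag: go on past the light, even drag of the battery sliding over, until the battery is tight against the rubber buffer and the shim is firm, but do not force it. Then let go and leave it standing upright in the gap, with everything else undisturbed.

Things in the scene. Friction and masses are not known exactly. Their poses are not given: they have to be found in the camera images.
- shim_grip (a point): Centre of the tapered shim's black ribbed grip, 34 (x) x 20 (y) x 30 mm tall; take it by either pair of sides. Below hangs a white nylon blade 30 mm wide, 110 mm long, tapering evenly from 19.5 to 4 mm thick. Its -y face is flat and upright, 10 mm to the -y side of this point; the taper is all on +y. z up. 60 g; starts in a rack slot, 70 mm of blade showing, leaning up to 2 degrees.
- shim_tip (a point): Middle of the thin end of the shim's blade, 125 mm below the grip's centre and 8 mm to its -y side; same axes. Keep the flat face against the end wall: a shim held off the wall springs to it and goes slack when let go; it may then be pushed farther, held or pressed on the grip's top. The tip ends 55 to 95 mm below the wall's edge; the gap's floor is 120 mm below it.
- wall_edge (a point): Middle of the top inner edge of the cradle's plain end wall: fixed, 100 mm long, 6 mm thick, top 126 mm above the counter and 15 mm above the battery, so its face can be felt with the tip before going down. x along the wall, y square from the wall to the battery, z up. The gap lies between the wall (y = 0) and the battery, 6 to 9 mm wide at first.
- battery: Black battery, grey lid, 87 (x) x 150 (y) x 105 mm tall, 0.6 kg, loose between side lips; origin at the centre of its underside. Two 10 mm brass posts at its +y end. The shim goes in freely at first, then drags evenly with 5 to 11 N of down-push while it slides the battery to +y, until it meets the rubber buffer: after 0 to 7 mm, different each time and not measured.
- cradle: Fixed steel cradle, base 116 x 240 x 6 mm, plain end wall at -y, dark stop with rubber buffer at +y, 22 mm side lips. Origin on the counter, 85 mm to +y of the wall's inner face. With the battery against the buffer (10 N per mm) the shim's drag climbs about 2 N per mm of depth. At a down-push of about 22 N (19 to 26) while moving it is firm and stays by friction; above 30 N it is forced.
- rack: Fixed wooden rack, 75 (x) x 160 (y) x 46 mm tall, origin at the centre of its underside. Two slots, 34 (x) x 10.5 mm and 40 mm deep, lie 46 mm either side of the centre along y. The tapered shim stands in one, the plain packer in the other, either way round.
- packer_mid (a point): Centre of the plain parallel packer, a white nylon strip 30 x 8 x 85 mm without a grip, standing in the other slot. To be left alone.
- spanner: Steel combination spanner, 150 mm long, lying on the counter. To be left alone.
- post_adapter: Brass top-post adapter, a cone 23 mm across and 20 mm high, standing on the counter. To be left alone.
- terminal_cover: Grey bakelite terminal cover, 50 x 34 x 22 mm with a short spout, on the counter. To be left alone.
- bus_bar: Copper bus bar offcut, 70 x 25 x 6 mm, lying on the counter. To be left alone.
There are look-alikes about, which are no part of the job. What is meant by the part that bears shim_grip is not orange, and is the smaller of those in its own colour.

How it is judged:
On the way, in this order (a step that is already met when the one before it is completed fails the run):
1. the shim is lifted out of the rack in the gripper (height (world z) of shim_tip above 0.055 m and contact force between the fingers and shim above 1 N), for 0.2 s.
2. the held shim's thin end is between the battery and the end wall, 23 mm or more below the wall's edge (x of shim_tip in the frame of wall_edge between -0.03 and 0.03 m and y of shim_tip in the frame of wall_edge between -0.003 and 0.01 m and z of shim_tip in the frame of wall_edge below -0.023 m and contact force between the fingers and shim above 1 N), for 0.1 s.
3. pushed by the gripper, the shim is firm between battery and wall (more than 11 N on the battery) (x of shim_tip in the frame of wall_edge between -0.03 and 0.03 m and y of shim_tip in the frame of wall_edge between -0.003 and 0.01 m and z of shim_tip in the frame of wall_edge below -0.04 m and contact force between the fingers and shim above 1 N and contact force between shim and battery above 11 N), for 0.1 s.
At the end, for the whole second after the job is handed in: The shim stands in the gap, let go and at rest, leaning under 0.1 rad, within 30 mm of mid-wall, its tip over 40 mm below the wall's edge; by itself it presses with 11 to 28 N on the battery and over 8 N on the wall. The battery stands level (within 0.04 rad) and at rest (x of shim_tip in the frame of wall_edge between -0.03 and 0.03 m and y of shim_tip in the frame of wall_edge between -0.003 and 0.01 m and z of shim_tip in the frame of wall_edge below -0.04 m and contact force between shim and battery between 11 and 28 N and contact force between shim and cradle above 8 N and angle between shim_grip's own z axis and vertical below 0.1 rad and angle between battery's own z axis and vertical below 0.04 rad and linear speed of each of shim, battery below 0.01 m/s); the robot touches nothing.
It fails at once if the shim is forced: more than 40 N on the battery (contact force between shim and battery above 40 N).
It fails at once if the plain packer is disturbed by more than 20 mm (distance of packer_mid from where it was at the start of the episode above 0.02 m).
It fails at once if something lying nearby is moved by more than 20 mm (distance of any of spanner, post_adapter, terminal_cover, bus_bar from where it was at the start of the episode above 0.02 m).
It also fails if it takes over 45 s, if anything falls off the work surface, if the arm or the gripper's body presses on something with over 40 N, if the wrist force passes 120 N, or if a joint passes its speed limit or range.

ROBOT

A 6-joint arm with a two-finger parallel gripper is mounted at the origin on the work surface. World frame = base frame: x ahead of the robot, y to its left, z up, the work surface at z = 0. Lengths are in m, angles in rad, forces in N, time in s.
With the tool pointing down it reaches from about 0.275 to 0.85 m from the base axis. Payload 5.2 kg.
Tool frame: the origin (TCP) lies at the very end of the fingers, on their centre line; the grasp point (between the pads) lies 19 mm behind it; z points along the fingers, y is the direction in which the jaws open and shut (so a half turn about z gives the same grasp; the last joint's range is limited). The gripper opens to 85 mm and grips with 20 to 120 N. Pads are 22 mm wide; open, the fingers measure 114 mm over their backs; the gripper's body (76 mm by 85 mm) begins 54 mm behind the grasp point. The pads swing forward as they close: fully open they stand 13 mm farther back than shut.
Start: joints at [1.141, 0.259, 1.535, -0, 1.348, -0.203], TCP at [0.124, 0.536, 0.231] pointing down, gripper open.
Joint ranges: [-3.14, 3.14], [-0.91, 2.08], [0.19, 2.58], [-1.22, 4.36], [0.22, 2.71], [-3.12, 3.12]. Speed limits (rad/s): [2.57, 2.57, 3.14, 3.14, 3.14, 3.14].

INTERFACE

Orientations are given as [roll, pitch, yaw] about the fixed x, y, z axes, in that order (R = Rz(yaw) Ry(pitch) Rx(roll)).
In Python, from rig import bot, camera, job gives the robot as it stands. The module is installed in compiled form; this text tells all that it offers.
- The arm moves only by the tool carry_out, never from a script. Its argument "deltas" is a list of rows, each an object of numbers: "tx", "ty", "tz": the shift along the tool's x, y, z in cm; "spin": the turn about the tool's z in rad; "hand": the opening, from 0 (shut) to 1 (fully open). In form: [{"tx": .., "ty": .., "tz": .., "spin": .., "hand": ..}, ...]. A call has 1 to 12 rows; each row is the pose to reach, as a shift and turn from the pose commanded when the call began, along the tool's axes at that moment; what a row does not reach only later rows make up. A row lasts 1/12 s, in which the tool goes at most 41.7 mm and 7.16 degrees, less where a joint would pass 70% of its speed; a pose out of reach is approached as far as the arm can. A call with a gripper value outside its range is refused whole. The fingers move at their own pace and stop on an object; the grip force is fixed at half the most. Time passes only in rows, so rows that repeat a pose let the fingers close. It gives the time, the measured TCP pose, the force and the opening at its end, in the units of the state.
- bot.sense(): the state, without advancing time (a new reading comes with each control period).
- camera(name): name is "side" or "top" or "wrist"; returns a dict with "color" (480x640x3 uint8, red, green, blue), "intrinsics" (3x3 intrinsics, pixels), "pose" (4x4, takes a point from camera to world coordinates); the wrist camera has in their place "hand_eye" (4x4, takes a point from camera to tool coordinates, whose origin is the TCP and whose axes are the flange's). Camera axes: x right, y up, looking along -z (the intrinsics and any distortion apply to the point x, -y, -z); pixel columns grow to the right and rows downward; lengths in m; the calibration is good to about 2 mm. A picture is of the moment at which its call begins: read the wrist's pose just before it. There is no depth.
- job.job_done(): hands the job in, once; it reports no verdict.
The state is a dict: "t": time; "q": joint angles; "joint_vel": joint speeds; "joint_efforts": joint torques, N m; "eef_pos": TCP position; "tool_rot": TCP orientation; "ft_force": force on the tool from outside, world axes, zero at the start; "torque": the same for the moment, N m; "grip_width": finger opening in m.
Only numpy, scipy, OpenCV 4.12 (cv2) and the standard library are available. Lean on these libraries where they do the work, as an engineer would, in place of code of your own. Each camera call takes 0.05 s, during which the arm holds its last target. There are 200 camera calls.

## Working session

There is one attempt and no reset: what is moved stays moved. The work goes in short steps, Python scripts to look and compute and a tool call to move; the robot and the scene stay as the last step left them, time stands still between calls to the robot, and variables do not carry over. Pictures are saved under pics/ and viewed, about 8 in all and at most 12, crops included, and the job is handed in when it is done.

Besides the shell and the picture viewer there is one more tool, called after "Call:" as name(argument=value, ...) on one line, values as JSON. carry_out: Moves the arm, as the interface text tells. Its arguments: {"type":"object","properties":{"deltas":{"type":"array","items":{"type":"object","properties":{"tx":{"type":"number"},"ty":{"type":"number"},"tz":{"type":"number"},"spin":{"type":"number"},"hand":{"type":"number"}}}}},"required":["deltas"]}

```bash
mkdir -p pics
cat > h.py <<'E'
from rig import bot, camera, job
import numpy as np, cv2
from scipy.spatial.transform import Rotation as R
def tool():
    s=bot.sense(); T=np.eye(4); T[:3,:3]=R.from_euler('xyz',s['tool_rot']).as_matrix(); T[:3,3]=s['eef_pos']; return T
def grab(n):
    T=tool(); c=camera(n); P=np.array(c['pose']) if 'pose' in c else T@np.array(c['hand_eye'])
    return c['color'],np.array(c['intrinsics']),P
def ray(K,P,u,v):
    d=np.array([(u-K[0,2])/K[0,0],-(v-K[1,2])/K[1,1],-1]); return P[:3,3],P[:3,:3]@d
def onz(K,P,u,v,z):
    o,d=ray(K,P,u,v); return o+d*(z-o[2])/d[2]
def proj(K,P,X):
    p=P[:3,:3].T@(np.array(X)-P[:3,3]); return K[0,0]*p[0]/-p[2]+K[0,2],K[1,2]-K[1,1]*p[1]/-p[2]
E
python3 - <<'E'
from h import *
for n in ['top','side']:
    i,K,P=grab(n); cv2.imwrite(f'pics/{n}0.png',i[...,::-1]); np.savez(f'{n}.npz',K=K,P=P,i=i); print(n,K.tolist(),P.round(3).tolist())
c=camera('wrist');print(c.keys(),c['hand_eye'],c['intrinsics']);print(bot.sense())
E
```

```text
top [[439.8995559785615, 0.0, 313.0622158162743], [0.0, 439.8995559785615, 237.05913086943633], [0.0, 0.0, 1.0]] [[-0.024, 0.997, -0.068, 0.441], [-1.0, -0.025, -0.015, -0.23], [-0.016, 0.068, 0.998, 1.055], [0.0, 0.0, 0.0, 1.0]]
side [[439.520607554273, 0.0, 321.46508139454704], [0.0, 439.520607554273, 236.16619804600913], [0.0, 0.0, 1.0]] [[-0.946, 0.214, -0.242, 0.305], [-0.323, -0.608, 0.725, 0.427], [0.008, 0.764, 0.645, 0.698], [0.0, 0.0, 0.0, 1.0]]
dict_keys(['color', 'intrinsics', 'hand_eye']) [[ 5.99978310e-04  9.57341322e-01  2.88958878e-01  7.30830493e-02]
 [ 9.99999769e-01 -6.66722741e-04  1.32555397e-04  6.52189909e-04]
 [ 3.19556214e-04  2.88958732e-01 -9.57341501e-01 -1.42811152e-01]
 [ 0.00000000e+00  0.00000000e+00  0.00000000e+00  1.00000000e+00]] [[368.56762437   0.         322.47848369]
 [  0.         368.56762437 242.46251935]
 [  0.           0.           1.        ]]
{'t': 0.15, 'q': array([ 1.14119475e+00,  2.59188567e-01,  1.53582030e+00, -1.52755874e-05,
        1.34799873e+00, -2.02795182e-01]), 'joint_vel': array([-3.96172503e-05, -3.95618742e-03, -5.22530810e-03, -9.01527312e-04,
       -1.38702628e-03, -3.93601943e-04]), 'joint_efforts': array([ 2.67157600e-03, -4.46381521e+01, -2.90822357e+01, -2.51585061e-04,
        8.18093569e-03, -1.39150387e-05]), 'eef_pos': array([0.12348721, 0.53554922, 0.23066326]), 'tool_rot': array([-3.14020371e+00, -2.70392770e-04,  2.91478945e+00]), 'ft_force': array([-0.42686689, -0.10053065,  0.19612369]), 'torque': array([ 0.00171857, -0.05560321,  0.00738232]), 'grip_width': 0.08541321856236805}
```

View pics/top0.png

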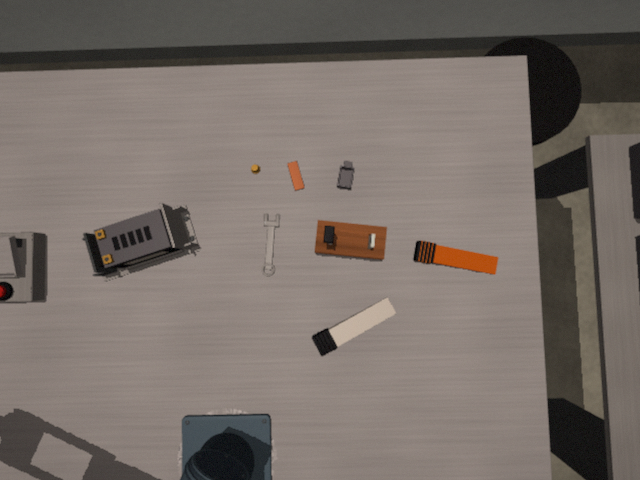

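View pics/side0.png

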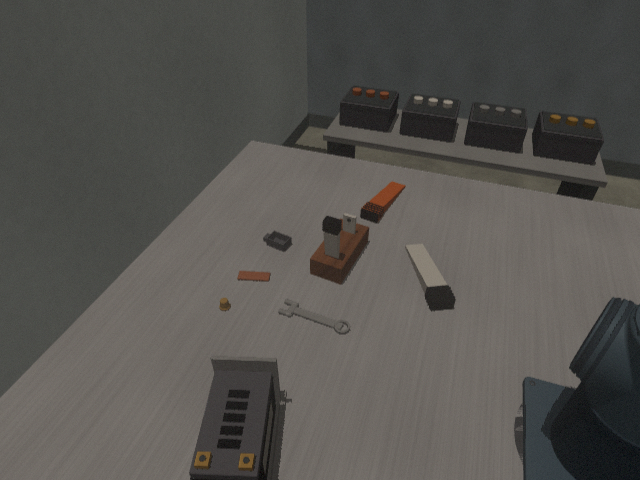

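The side view (rotated) and the top view show these possible shims:

- **Rack:** white blade with a black grip, standing at top (329,235) and side (332,235).
- **On the counter:** larger white blade with a black grip at top (353,327), and an orange one at top (455,257).
- **Plain packer:** top (373,241).

I choose the rack one, because it isn't orange and is the smaller of the two white ones. The cradle's plain wall is at top (182,228). A close crop next to check the choice.

Run:
```python
from h import *
t=np.load('top.npz');s=np.load('side.npz')
f=lambda i,x,y,w,h,W,H:cv2.resize(i[y:y+h,x:x+w,::-1],(W,H),interpolation=cv2.INTER_CUBIC)
a=f(t['i'],305,210,90,60,400,267);b=f(t['i'],75,190,135,90,400,267)
c=f(s['i'],290,195,90,75,400,333);d=f(s['i'],180,340,120,100,400,333)
cv2.imwrite('pics/crop.png',np.vstack([np.hstack([a,b]),np.hstack([c,d])]))
g=lambda u,v,z:onz(t['K'],t['P'],u,v,z).round(3)
print('grip',g(329,235,.146),'packer',g(373,241,.09),'rack corners',[g(*p,.046) for p in [(318,220),(386,225),(384,261),(316,254)]])
print('wall',g(182,228,.126),'posts',g(100,235,.11),g(107,259,.11))
```

```text
grip [ 0.506 -0.25   0.146] packer [ 0.495 -0.347  0.09 ] rack corners [array([ 0.549, -0.228,  0.046]), array([ 0.533, -0.384,  0.046]), array([ 0.451, -0.376,  0.046]), array([ 0.471, -0.221,  0.046])]
wall [0.531 0.062 0.126] posts [0.522 0.246 0.11 ] [0.469 0.23  0.11 ]
```

View pics/crop.png

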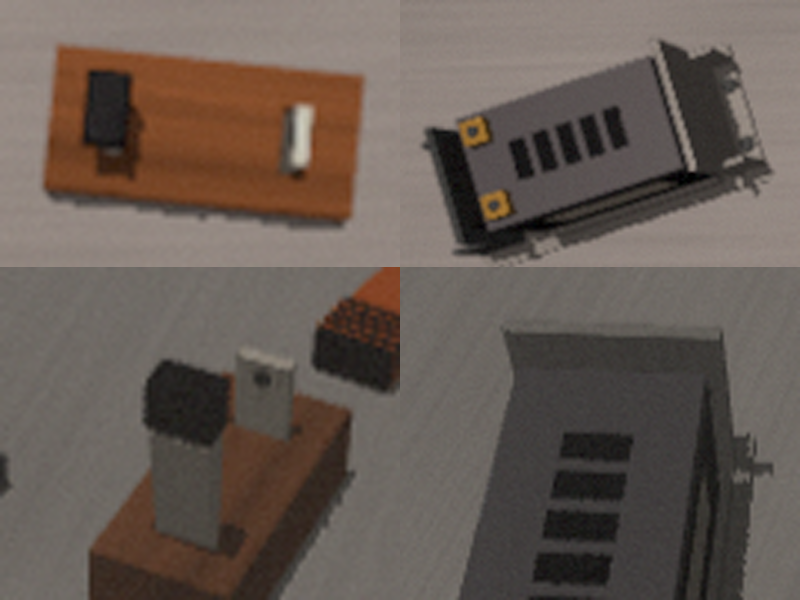

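The crop shows the black grip on a white blade in the rack next to the parallel packer with its hole, so the choice holds. The plain end wall is on the right of the cradle, away from the posts. I'll move towards the cradle for a wrist view of the wall.

Call:
carry_out(deltas=[{"tx":-41.6,"ty":-35.1,"tz":0,"spin":-0.22,"hand":1},{"tx":-41.6,"ty":-35.1,"tz":0,"spin":-0.22,"hand":1},{"tx":-41.6,"ty":-35.1,"tz":0,"spin":-0.22,"hand":1},{"tx":-41.6,"ty":-35.1,"tz":0,"spin":-0.22,"hand":1},{"tx":-41.6,"ty":-35.1,"tz":0,"spin":-0.22,"hand":1},{"tx":-41.6,"ty":-35.1,"tz":0,"spin":-0.22,"hand":1},{"tx":-41.6,"ty":-35.1,"tz":0,"spin":-0.22,"hand":1},{"tx":-41.6,"ty":-35.1,"tz":0,"spin":-0.22,"hand":1},{"tx":-41.6,"ty":-35.1,"tz":0,"spin":-0.22,"hand":1},{"tx":-41.6,"ty":-35.1,"tz":0,"spin":-0.22,"hand":1},{"tx":-41.6,"ty":-35.1,"tz":0,"spin":-0.22,"hand":1},{"tx":-41.6,"ty":-35.1,"tz":0,"spin":-0.22,"hand":1}])

```text
t: 1.15
eef_pos: [0.4226, 0.136, 0.2313]
tool_rot: [3.141, 0.0, 3.134]
ft_force: [0.9, 1.2, 0.1]
grip_width: 0.0852
```

Call:
carry_out(deltas=[{"tx":-2.0,"ty":-4.5,"tz":0,"spin":0,"hand":1},{"tx":-2.0,"ty":-4.5,"tz":0,"spin":0,"hand":1},{"tx":-2.0,"ty":-4.5,"tz":0,"spin":0,"hand":1},{"tx":-2.0,"ty":-4.5,"tz":0,"spin":0,"hand":1}])

```text
t: 1.48
eef_pos: [0.4412, 0.0928, 0.2309]
tool_rot: [3.141, -0.001, 3.133]
ft_force: [-0.2, 0.6, 0.1]
grip_width: 0.0856
```

Run:
```python
from h import *
i,K,P=grab('wrist');np.savez('w1.npz',K=K,P=P,i=i);print(bot.sense()['eef_pos'],bot.sense()['tool_rot'],bot.sense()['joint_vel'].round(3))
cv2.imwrite('pics/w1.png',i[...,::-1])
```

```text
[0.44083426 0.09358552 0.23103179] [ 3.14086298e+00 -1.16999903e-03  3.13461222e+00] [ 0.027 -0.007  0.005 -0.001 -0.001 -0.004]
```

View pics/w1.png

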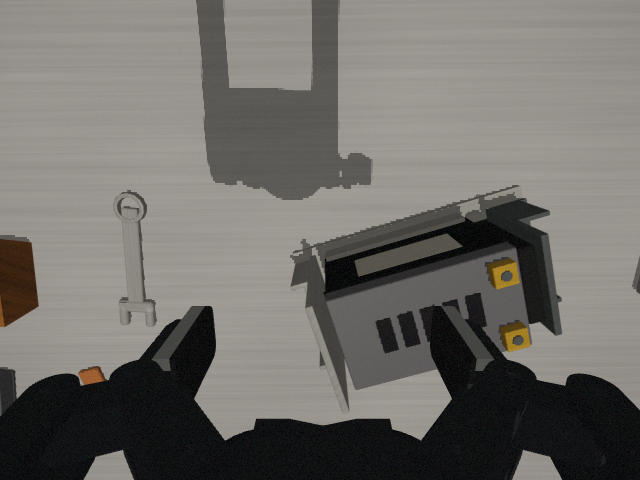

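The wrist view shows the wall's top running from about (305,248) to (348,410), and the brass posts at (505,274) and (515,337). I'll enlarge the wall.

Run:
```python
from h import *
i=np.load('w1.npz')['i']
cv2.imwrite('pics/w1c.png',cv2.resize(i[235:420,260:420,::-1],None,fx=3.2,fy=3.2,interpolation=cv2.INTER_CUBIC))
```

```text
(no output)
```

View pics/w1c.png

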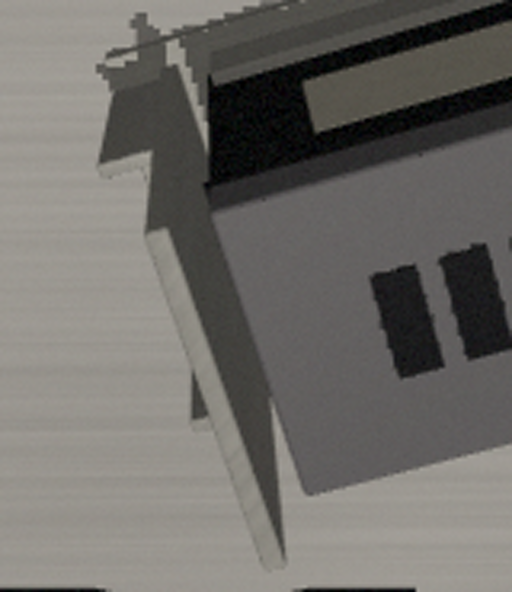

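Call:
carry_out(deltas=[{"tx":5.0,"ty":-34.0,"tz":4.0,"spin":0,"hand":1},{"tx":5.0,"ty":-34.0,"tz":4.0,"spin":0,"hand":1},{"tx":5.0,"ty":-34.0,"tz":4.0,"spin":0,"hand":1},{"tx":5.0,"ty":-34.0,"tz":4.0,"spin":0,"hand":1},{"tx":5.0,"ty":-34.0,"tz":4.0,"spin":0,"hand":1},{"tx":5.0,"ty":-34.0,"tz":4.0,"spin":0,"hand":1},{"tx":5.0,"ty":-34.0,"tz":4.0,"spin":0,"hand":1},{"tx":5.0,"ty":-34.0,"tz":4.0,"spin":0,"hand":1},{"tx":5.0,"ty":-34.0,"tz":4.0,"spin":0,"hand":1},{"tx":5.0,"ty":-34.0,"tz":4.0,"spin":0,"hand":1},{"tx":5.0,"ty":-34.0,"tz":4.0,"spin":0,"hand":1},{"tx":5.0,"ty":-34.0,"tz":4.0,"spin":0,"hand":1}])

```text
t: 2.53
eef_pos: [0.3897, -0.2445, 0.1913]
tool_rot: [3.14, -0.0, 3.137]
ft_force: [-0.4, 0.1, -0.1]
grip_width: 0.0853
```

Run:
```python
from h import *
i,K,P=grab('wrist');np.savez('w2.npz',K=K,P=P,i=i);print(bot.sense()['eef_pos'],bot.sense()['tool_rot'],bot.sense()['joint_vel'].round(3))
u,v=proj(K,P,[.503,-.25,.1]);print(u,v);x=int(np.clip(u-125,0,390));y=int(np.clip(v-95,0,290))
print(x,y);cv2.imwrite('pics/w2.png',cv2.resize(i[y:y+190,x:x+250,::-1],None,fx=3.1,fy=3.1,interpolation=cv2.INTER_CUBIC))
```

```text
[ 0.3897933  -0.24456313  0.19147434] [3.14091194e+00 9.16072203e-05 3.13745101e+00] [ 0.001 -0.003 -0.002 -0.003 -0.004 -0.005]
315.02972606356093 389.24182380664894
190 290
```

View pics/w2.png

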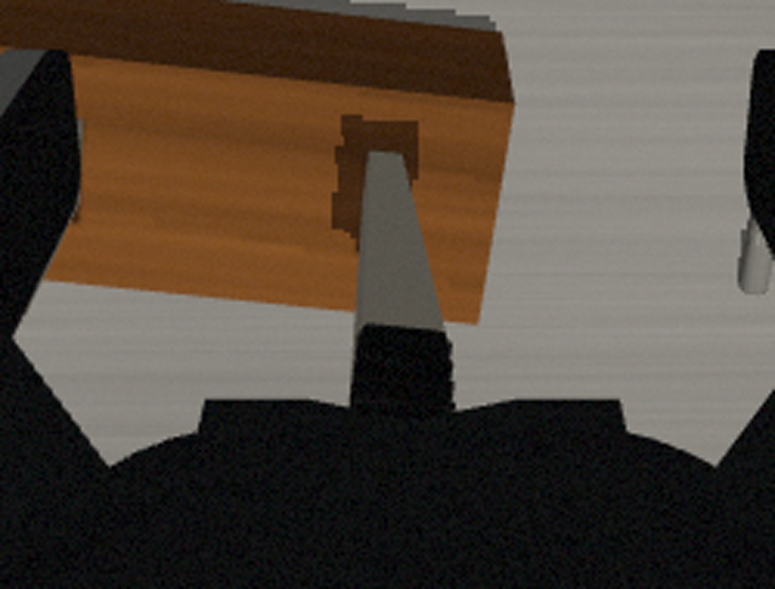

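The profile view shows the blade's left (−y world) edge upright and the taper on the right (+y). The flat face therefore already faces the way the wall needs, so no half turn. Next I compute the positions.

Run:
```python
from h import *
w=np.load('w1.npz');K,P=w['K'],w['P']
f=lambda x,y,z:onz(K,P,260+x/3.2,235+y/3.2,z)
a,b=f(170,229,.126),f(286,562,.126);o,c=f(148,235,.126),f(264,570,.126)
print('wall in',a.round(4),b.round(4),'len',np.linalg.norm(a-b),'outer',o.round(4),c.round(4))
d=b-a;print('x-axis deg',np.degrees(np.arctan2(d[1],d[0])),'mid',(a+b)/2)
n=np.array([-d[1],d[0],0])/np.linalg.norm(d)
for p in [(213,212),(305,492)]: q=f(*p,.111);print('bat',q.round(4),'gap',(q-a)@n)
print('thick',(o-a)@n,(c-a)@n)
for p in [(505,274),(515,337)]: print('post',onz(K,P,*p,.121).round(4))
w=np.load('w2.npz');K,P=w['K'],w['P']
f=lambda x,y,z:onz(K,P,190+x/3.1,290+y/3.1,z)
print('grip low',f(360,325,.116),f(443,332,.116)); print('grip top-ish',f(365,325,.116))
print('blade@rack',f(370,152,.046),f(403,153,.046))
e=[f(0,53,.046),f(513,103,.046),f(478,324,.046),f(45,280,.046)];print('rack',np.round(e,4).tolist())
d=e[1]-e[0];print('rack y deg',np.degrees(np.arctan2(d[1],d[0])));d=e[2]-e[3];print(np.degrees(np.arctan2(d[1],d[0])), np.degrees(np.arctan2(*(e[2]-e[1])[1::-1])))
t=np.load('top.npz'); # grip top in top view crop scale 400/90
g=lambda x,y,z:onz(t['K'],t['P'],305+x*.225,210+y*.225,z)
print('top grip',[g(*p,.146).round(4).tolist() for p in [(88,72),(130,73),(128,146),(86,144)]])
```

```text
wall in [0.4924 0.086  0.126 ] [0.5859 0.1141 0.126 ] len 0.09762807621754635 outer [0.4938 0.0809 0.126 ] [0.5883 0.1085 0.126 ]
x-axis deg 16.69517741957155 mid [0.53911162 0.10005585 0.126     ]
bat [0.4954 0.0961 0.111 ] gap 0.008813978850263473
bat [0.5767 0.12   0.111 ] gap 0.008341422494634076
thick -0.005336419151799128 -0.006035066931941756
post [0.4697 0.2274 0.121 ]
post [0.5222 0.2422 0.121 ]
grip low [ 0.49493732 -0.25591177  0.116     ] [ 0.49693541 -0.23699307  0.116     ]
grip top-ish [ 0.49494278 -0.25477264  0.116     ]
blade@rack [ 0.49307621 -0.25592959  0.046     ] [ 0.4934442  -0.24649296  0.046     ]
rack [[0.4614, -0.3584, 0.046], [0.4776, -0.2154, 0.046], [0.5519, -0.2243, 0.046], [0.5357, -0.353, 0.046]]
rack y deg 83.53580950925488
82.82854558139805 -6.835304237198298
top grip [[0.525, -0.2418, 0.146], [0.524, -0.2613, 0.146], [0.49, -0.2595, 0.146], [0.4914, -0.24, 0.146]]
```

Call:
carry_out(deltas=[{"tx":-4,"ty":-0.2,"tz":0,"spin":0.05,"hand":1},{"tx":-8,"ty":-0.4,"tz":0,"spin":0.1,"hand":1},{"tx":-12,"ty":-0.5,"tz":0,"spin":0.115,"hand":1},{"tx":-12,"ty":-0.5,"tz":0,"spin":0.115,"hand":1},{"tx":-12,"ty":-0.5,"tz":3,"spin":0.115,"hand":1},{"tx":-12,"ty":-0.5,"tz":6,"spin":0.115,"hand":1},{"tx":-12,"ty":-0.5,"tz":7.9,"spin":0.115,"hand":1},{"tx":-12,"ty":-0.5,"tz":7.9,"spin":0.115,"hand":1},{"tx":-12,"ty":-0.5,"tz":7.9,"spin":0.115,"hand":1}])

```text
t: 3.33
eef_pos: [0.509, -0.2506, 0.112]
tool_rot: [3.14, -0.002, 3.022]
ft_force: [-0.7, -0.4, 0.1]
grip_width: 0.0851
```

Call:
carry_out(deltas=[{"hand":0},{"hand":0},{"hand":0},{"hand":0},{"hand":0},{"hand":0},{"hand":0},{"hand":0}])

```text
invalid input at $.deltas[0]: expected keys tx, ty, tz, spin, hand
```

Call:
carry_out(deltas=[{"tx":0,"ty":0,"tz":0,"spin":0,"hand":0},{"tx":0,"ty":0,"tz":0,"spin":0,"hand":0},{"tx":0,"ty":0,"tz":0,"spin":0,"hand":0},{"tx":0,"ty":0,"tz":0,"spin":0,"hand":0},{"tx":0,"ty":0,"tz":0,"spin":0,"hand":0},{"tx":0,"ty":0,"tz":0,"spin":0,"hand":0},{"tx":0,"ty":0,"tz":0,"spin":0,"hand":0},{"tx":0,"ty":0,"tz":0,"spin":0,"hand":0}])

```text
t: 4.0
eef_pos: [0.5097, -0.2519, 0.1131]
tool_rot: [3.14, 0.001, 3.019]
ft_force: [0.5, 3.2, 5.5]
grip_width: 0.0193
```

The grip closed at 19.3 mm, matching the 20 mm size. Lifting.

Call:
carry_out(deltas=[{"tx":0,"ty":0,"tz":-2,"spin":0,"hand":0},{"tx":0,"ty":0,"tz":-5,"spin":0,"hand":0},{"tx":0,"ty":0,"tz":-8,"spin":0,"hand":0},{"tx":0,"ty":0,"tz":-11,"spin":0,"hand":0},{"tx":0,"ty":0,"tz":-14,"spin":0,"hand":0},{"tx":0,"ty":0,"tz":-16,"spin":0,"hand":0},{"tx":0,"ty":0,"tz":-16,"spin":0,"hand":0},{"tx":0,"ty":0,"tz":-16,"spin":0,"hand":0}])

```text
t: 4.67
eef_pos: [0.5096, -0.2531, 0.2734]
tool_rot: [-3.14, 0.002, 3.02]
ft_force: [-0.2, 0.5, -0.2]
grip_width: 0.0189
```

Call:
carry_out(deltas=[{"tx":0.2,"ty":3.5,"tz":0,"spin":-0.04,"hand":0},{"tx":0.4,"ty":7,"tz":0,"spin":-0.08,"hand":0},{"tx":0.6,"ty":10.5,"tz":0,"spin":-0.12,"hand":0},{"tx":0.8,"ty":14,"tz":0,"spin":-0.16,"hand":0},{"tx":1,"ty":17.5,"tz":0,"spin":-0.2,"hand":0},{"tx":1.2,"ty":21,"tz":0,"spin":-0.24,"hand":0},{"tx":1.4,"ty":24.5,"tz":0,"spin":-0.28,"hand":0},{"tx":1.6,"ty":28,"tz":0,"spin":-0.32,"hand":0},{"tx":1.8,"ty":31.5,"tz":0,"spin":-0.36,"hand":0},{"tx":2,"ty":35,"tz":0,"spin":-0.4,"hand":0},{"tx":2,"ty":36.7,"tz":0,"spin":-0.407,"hand":0},{"tx":2,"ty":36.7,"tz":0,"spin":-0.407,"hand":0}])

```text
t: 5.67
eef_pos: [0.5328, 0.1177, 0.2701]
tool_rot: [3.139, -0.003, -2.852]
ft_force: [-0.8, -0.4, -1.0]
grip_width: 0.019
```

Call:
carry_out(deltas=[{"tx":0,"ty":0,"tz":0,"spin":0,"hand":0},{"tx":0,"ty":0,"tz":0,"spin":0,"hand":0},{"tx":0,"ty":0,"tz":0,"spin":0,"hand":0}])

```text
t: 5.92
eef_pos: [0.5337, 0.1128, 0.2715]
tool_rot: [-3.142, -0.002, -2.858]
ft_force: [0.1, -0.6, -0.7]
grip_width: 0.0191
```

Run:
```python
from h import *
i,K,P=grab('wrist');np.savez('w3.npz',K=K,P=P,i=i);s=bot.sense();print(s['eef_pos'],s['tool_rot'],s['ft_force'],s['t'])
cv2.imwrite('pics/w3.png',cv2.resize(i[90:400,150:550,::-1],None,fx=1.9,fy=1.9,interpolation=cv2.INTER_CUBIC))
```

```text
[0.53388397 0.11274259 0.27179487] [-3.14149009e+00 -1.03377128e-03 -2.85828617e+00] [-0.84530849  0.17210168 -0.5292351 ] 5.9667
```

View pics/w3.png

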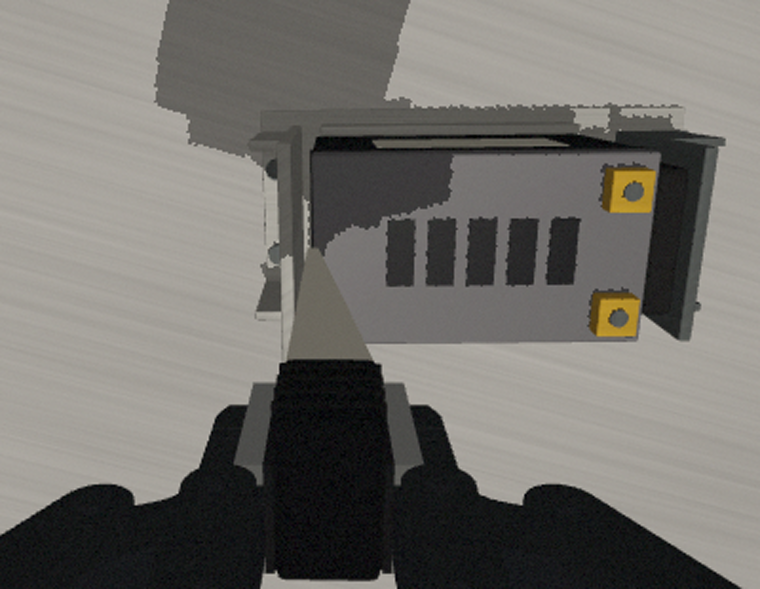

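The wrist view shows the shim upright over the gap, with its tip at crop (315,250), about 4 mm to the +y side of the wall edge. The battery edges line up with the tool axes. I'll check the blade's lean numerically.

Run:
```python
from h import *
w=np.load('w3.npz');K,P,i=w['K'],w['P'],w['i'];T=tool();H=np.linalg.inv(T)@P
for v in range(218,282,5): print(v,i[v,296:350].astype(int).sum(1).tolist())
# predicted pixels for ideal shim: grip centre 19mm behind TCP
def pt(y,z,x=.015): 
    X=T[:3,:3]@np.array([x,y,z])+T[:3,3]; return np.round(proj(K,P,X),1)
print('ideal flat bottom,top',pt(-.010,.106),pt(-.010,-.004),'slope bot,top',pt(-.006,.106),pt(.0095,-.004))
for q in [(.4924,.086),(.5859,.1141),(.539,.1)]: print('wall',np.round(proj(K,P,(*q,.126)),1))
```

```text
218 [197, 251, 259, 255, 270, 264, 260, 247, 205, 203, 209, 215, 211, 224, 487, 485, 276, 259, 73, 169, 170, 187, 178, 182, 178, 193, 359, 355, 356, 361, 360, 360, 356, 353, 355, 357, 353, 359, 358, 353, 350, 353, 353, 354, 351, 351, 352, 353, 354, 348, 356, 351, 350, 348]
223 [292, 248, 265, 261, 268, 274, 264, 251, 205, 206, 199, 216, 206, 219, 428, 355, 307, 300, 306, 313, 307, 301, 305, 182, 182, 360, 357, 362, 358, 361, 352, 355, 358, 358, 356, 357, 352, 359, 353, 356, 355, 364, 354, 355, 353, 353, 353, 353, 355, 354, 352, 355, 346, 353]
228 [294, 343, 462, 477, 485, 491, 494, 471, 283, 216, 205, 211, 219, 214, 280, 307, 308, 307, 313, 308, 308, 305, 305, 309, 298, 332, 356, 357, 356, 360, 354, 355, 359, 352, 351, 352, 354, 349, 352, 350, 356, 350, 355, 353, 350, 347, 351, 346, 351, 354, 352, 353, 351, 342]
233 [274, 287, 470, 479, 487, 487, 489, 486, 307, 208, 206, 215, 215, 281, 307, 308, 304, 299, 310, 304, 309, 307, 306, 309, 300, 308, 300, 308, 353, 357, 353, 357, 352, 355, 349, 353, 356, 350, 353, 347, 351, 349, 353, 349, 347, 347, 348, 353, 348, 350, 347, 347, 343, 347]
2
[... 1922 characters left out ...]
]
273 [481, 487, 355, 438, 460, 425, 304, 309, 300, 310, 309, 304, 304, 303, 305, 304, 302, 308, 301, 300, 301, 303, 307, 301, 314, 308, 303, 312, 308, 303, 307, 308, 310, 311, 300, 305, 306, 308, 302, 302, 305, 305, 306, 307, 307, 301, 307, 399, 485, 486, 480, 478, 475, 476]
278 [475, 474, 405, 430, 436, 304, 297, 303, 299, 302, 301, 303, 297, 308, 306, 300, 296, 302, 305, 300, 305, 300, 294, 305, 301, 304, 300, 303, 303, 298, 302, 301, 303, 291, 303, 306, 305, 297, 303, 301, 300, 297, 303, 304, 304, 307, 304, 304, 302, 313, 486, 491, 487, 488]
ideal flat bottom,top [307.5 219. ] [296.8 280.7] slope bot,top [313.2 219. ] [344.9 280.7]
wall [303.7 166.4]
wall [306.3 283.9]
wall [305.1 227.7]
```

The blade is upright to about 0.2° and sits about 6 mm off the wall face. I'll lower it to 8 mm below the wall edge, which is still above the battery, and then feel for the wall.

Call:
carry_out(deltas=[{"tx":0,"ty":0,"tz":2,"spin":0,"hand":0},{"tx":0,"ty":0,"tz":4,"spin":0,"hand":0},{"tx":0,"ty":0,"tz":4.8,"spin":0,"hand":0},{"tx":0,"ty":0,"tz":4.8,"spin":0,"hand":0},{"tx":0,"ty":-0.2,"tz":4.8,"spin":0,"hand":0},{"tx":0,"ty":-0.3,"tz":4.8,"spin":0,"hand":0},{"tx":0,"ty":-0.4,"tz":4.8,"spin":0,"hand":0},{"tx":0,"ty":-0.4,"tz":4.8,"spin":0,"hand":0},{"tx":0,"ty":-0.4,"tz":4.8,"spin":0,"hand":0}])

```text
t: 6.72
eef_pos: [0.5355, 0.1102, 0.2251]
tool_rot: [-3.141, 0.001, -2.857]
ft_force: [0.1, -1.0, 0.5]
grip_width: 0.0193
```

Call:
carry_out(deltas=[{"tx":0,"ty":-0.05,"tz":0,"spin":0,"hand":0},{"tx":0,"ty":-0.1,"tz":0,"spin":0,"hand":0},{"tx":0,"ty":-0.1,"tz":0,"spin":0,"hand":0}])

```text
t: 6.97
eef_pos: [0.5355, 0.1092, 0.2244]
tool_rot: [-3.141, 0.0, -2.856]
ft_force: [-0.3, 0.1, -0.5]
grip_width: 0.0191
```

Call:
carry_out(deltas=[{"tx":0,"ty":-0.05,"tz":0,"spin":0,"hand":0},{"tx":0,"ty":-0.1,"tz":0,"spin":0,"hand":0},{"tx":0,"ty":-0.1,"tz":0,"spin":0,"hand":0}])

```text
t: 7.22
eef_pos: [0.5357, 0.1082, 0.2243]
tool_rot: [3.142, -0.0, -2.856]
ft_force: [-0.2, 0.5, -0.1]
grip_width: 0.0195
```

Call:
carry_out(deltas=[{"tx":0,"ty":-0.05,"tz":0,"spin":0,"hand":0},{"tx":0,"ty":-0.1,"tz":0,"spin":0,"hand":0},{"tx":0,"ty":-0.1,"tz":0,"spin":0,"hand":0}])

```text
t: 7.47
eef_pos: [0.536, 0.1072, 0.2243]
tool_rot: [-3.142, -0.0, -2.856]
ft_force: [0.2, 0.0, -0.7]
grip_width: 0.0192
```

Call:
carry_out(deltas=[{"tx":0,"ty":-0.05,"tz":0,"spin":0,"hand":0},{"tx":0,"ty":-0.1,"tz":0,"spin":0,"hand":0},{"tx":0,"ty":-0.1,"tz":0,"spin":0,"hand":0}])

```text
t: 7.72
eef_pos: [0.5363, 0.1063, 0.2243]
tool_rot: [3.142, -0.0, -2.856]
ft_force: [0.3, 0.2, -0.8]
grip_width: 0.0188
```

Call:
carry_out(deltas=[{"tx":0,"ty":-0.05,"tz":0,"spin":0,"hand":0},{"tx":0,"ty":-0.1,"tz":0,"spin":0,"hand":0},{"tx":0,"ty":-0.1,"tz":0,"spin":0,"hand":0}])

```text
t: 7.97
eef_pos: [0.5364, 0.1059, 0.2243]
tool_rot: [3.141, -0.0, -2.856]
ft_force: [-0.2, 2.8, -0.2]
grip_width: 0.0191
```

The wall is felt: 2.8 N and the motion stopped. Going down along it.

Call:
carry_out(deltas=[{"tx":0,"ty":0,"tz":0.6,"spin":0,"hand":0},{"tx":0,"ty":0,"tz":1.2,"spin":0,"hand":0},{"tx":0,"ty":0,"tz":1.8,"spin":0,"hand":0},{"tx":0,"ty":0,"tz":1.8,"spin":0,"hand":0}])

```text
t: 8.3
eef_pos: [0.5357, 0.1059, 0.2045]
tool_rot: [3.14, -0.002, -2.856]
ft_force: [0.2, 4.5, -3.0]
grip_width: 0.0194
```

Call:
carry_out(deltas=[{"tx":0,"ty":0,"tz":0.5,"spin":0,"hand":0},{"tx":0,"ty":0,"tz":1,"spin":0,"hand":0},{"tx":0,"ty":0,"tz":1.2,"spin":0,"hand":0}])

```text
t: 8.55
eef_pos: [0.5361, 0.1061, 0.1937]
tool_rot: [3.14, -0.001, -2.856]
ft_force: [-1.4, 5.8, 2.8]
grip_width: 0.0194
```

Call:
carry_out(deltas=[{"tx":0,"ty":0,"tz":0.2,"spin":0,"hand":0},{"tx":0,"ty":0,"tz":0.4,"spin":0,"hand":0},{"tx":0,"ty":0,"tz":0.6,"spin":0,"hand":0}])

```text
t: 8.8
eef_pos: [0.5366, 0.1064, 0.1893]
tool_rot: [3.14, 0.001, -2.856]
ft_force: [-4.2, 6.3, 10.4]
grip_width: 0.0193
```

Call:
carry_out(deltas=[{"tx":0,"ty":0,"tz":0.2,"spin":0,"hand":0},{"tx":0,"ty":0,"tz":0.4,"spin":0,"hand":0}])

```text
t: 8.97
eef_pos: [0.537, 0.1065, 0.1857]
tool_rot: [3.14, 0.002, -2.856]
ft_force: [-2.9, 6.9, 11.5]
grip_width: 0.0193
```

Call:
carry_out(deltas=[{"tx":0,"ty":0,"tz":0.2,"spin":0,"hand":0},{"tx":0,"ty":0,"tz":0.4,"spin":0,"hand":0}])

```text
t: 9.13
eef_pos: [0.5372, 0.1067, 0.182]
tool_rot: [3.14, 0.003, -2.856]
ft_force: [-2.5, 7.2, 11.6]
grip_width: 0.0192
```

Call:
carry_out(deltas=[{"tx":0,"ty":0.05,"tz":0.2,"spin":0,"hand":0},{"tx":0,"ty":0.05,"tz":0.4,"spin":0,"hand":0}])

```text
t: 9.3
eef_pos: [0.5373, 0.1069, 0.178]
tool_rot: [3.141, 0.003, -2.856]
ft_force: [-1.8, 7.2, 10.4]
grip_width: 0.0192
```

Call:
carry_out(deltas=[{"tx":0,"ty":0,"tz":0.2,"spin":0,"hand":0},{"tx":0,"ty":0,"tz":0.4,"spin":0,"hand":0}])

```text
t: 9.47
eef_pos: [0.5374, 0.107, 0.174]
tool_rot: [3.141, 0.004, -2.856]
ft_force: [-2.2, 6.9, 11.0]
grip_width: 0.0192
```

Call:
carry_out(deltas=[{"tx":0,"ty":0,"tz":0.2,"spin":0,"hand":0},{"tx":0,"ty":0,"tz":0.4,"spin":0,"hand":0}])

```text
t: 9.63
eef_pos: [0.5374, 0.1071, 0.1701]
tool_rot: [3.141, 0.004, -2.856]
ft_force: [-2.5, 7.8, 11.8]
grip_width: 0.0193
```

Call:
carry_out(deltas=[{"tx":0,"ty":0.03,"tz":0.2,"spin":0,"hand":0},{"tx":0,"ty":0.03,"tz":0.4,"spin":0,"hand":0}])

```text
t: 9.8
eef_pos: [0.5374, 0.1072, 0.1661]
tool_rot: [3.141, 0.004, -2.856]
ft_force: [-2.2, 7.0, 10.7]
grip_width: 0.0193
```

Call:
carry_out(deltas=[{"tx":0,"ty":0,"tz":0.2,"spin":0,"hand":0},{"tx":0,"ty":0,"tz":0.4,"spin":0,"hand":0}])

```text
t: 9.97
eef_pos: [0.5374, 0.1073, 0.1621]
tool_rot: [3.141, 0.004, -2.856]
ft_force: [-3.0, 7.2, 11.2]
grip_width: 0.0191
```

Call:
carry_out(deltas=[{"tx":0,"ty":0.03,"tz":0.2,"spin":0,"hand":0},{"tx":0,"ty":0.03,"tz":0.4,"spin":0,"hand":0}])

```text
t: 10.13
eef_pos: [0.5374, 0.1074, 0.1581]
tool_rot: [3.141, 0.004, -2.856]
ft_force: [-3.2, 6.2, 11.1]
grip_width: 0.0196
```

Call:
carry_out(deltas=[{"tx":0,"ty":0,"tz":0.2,"spin":0,"hand":0},{"tx":0,"ty":0,"tz":0.35,"spin":0,"hand":0}])

```text
t: 10.3
eef_pos: [0.5376, 0.1075, 0.155]
tool_rot: [3.141, 0.004, -2.856]
ft_force: [-4.0, 7.1, 16.0]
grip_width: 0.0192
```

Call:
carry_out(deltas=[{"tx":0,"ty":0,"tz":0.15,"spin":0,"hand":0},{"tx":0,"ty":0,"tz":0.3,"spin":0,"hand":0}])

```text
t: 10.47
eef_pos: [0.5379, 0.1076, 0.1528]
tool_rot: [-3.142, 0.005, -2.856]
ft_force: [-4.9, 8.5, 21.0]
grip_width: 0.019
```

The drag was even at about 11 N and is now climbing at about 2 N/mm against the buffer. A little farther.

Call:
carry_out(deltas=[{"tx":0,"ty":0,"tz":0.1,"spin":0,"hand":0},{"tx":0,"ty":0,"tz":0.15,"spin":0,"hand":0}])

```text
t: 10.63
eef_pos: [0.538, 0.1077, 0.1519]
tool_rot: [-3.141, 0.006, -2.856]
ft_force: [-6.3, 8.4, 22.4]
grip_width: 0.0194
```

Call:
carry_out(deltas=[{"tx":0,"ty":0,"tz":0.08,"spin":0,"hand":0},{"tx":0,"ty":0,"tz":0.1,"spin":0,"hand":0}])

```text
t: 10.8
eef_pos: [0.5381, 0.1077, 0.1512]
tool_rot: [-3.141, 0.007, -2.856]
ft_force: [-6.1, 8.4, 24.5]
grip_width: 0.0189
```

Call:
carry_out(deltas=[{"tx":0,"ty":0,"tz":0,"spin":0,"hand":0.7},{"tx":0,"ty":0,"tz":0,"spin":0,"hand":0.7},{"tx":0,"ty":0,"tz":0,"spin":0,"hand":0.7},{"tx":0,"ty":0,"tz":0,"spin":0,"hand":0.7},{"tx":0,"ty":0,"tz":0,"spin":0,"hand":0.7}])

```text
t: 11.22
eef_pos: [0.5361, 0.106, 0.1467]
tool_rot: [-3.141, -0.001, -2.857]
ft_force: [-0.6, -0.3, -0.3]
grip_width: 0.0598
```

Call:
carry_out(deltas=[{"tx":0,"ty":0,"tz":-2,"spin":0,"hand":0.7},{"tx":0,"ty":0,"tz":-5,"spin":0,"hand":0.7},{"tx":0,"ty":0,"tz":-8,"spin":0,"hand":0.7},{"tx":0,"ty":0,"tz":-11,"spin":0,"hand":0.7},{"tx":0,"ty":0,"tz":-12,"spin":0,"hand":0.7},{"tx":0,"ty":0,"tz":-12,"spin":0,"hand":0.7},{"tx":0,"ty":0,"tz":-12,"spin":0,"hand":0.7}])

```text
t: 11.8
eef_pos: [0.5361, 0.1063, 0.2666]
tool_rot: [-3.141, -0.0, -2.857]
ft_force: [-0.3, 0.6, -0.6]
grip_width: 0.0598
```

Run:
```python
from h import *
i,K,P=grab('wrist');np.savez('w4.npz',K=K,P=P,i=i);s=bot.sense();print(s['eef_pos'],s['tool_rot'],s['ft_force'],s['t'])
j,Ks,Ps=grab('side')
a=cv2.resize(i[80:400,150:550,::-1],(500,400),interpolation=cv2.INTER_CUBIC);b=cv2.resize(j[290:450,170:290,::-1],(300,400),interpolation=cv2.INTER_CUBIC)
cv2.imwrite('pics/w4.png',np.hstack([a,b]))
print('wall ends/mid',[np.round(proj(K,P,(*q,.126)),1).tolist() for q in [(.4924,.086),(.5859,.1141),(.539,.1)]])
```

```text
[0.53546578 0.10635165 0.26553632] [ 3.14098784e+00 -2.56195923e-03 -2.85654153e+00] [0.42498639 0.10815658 0.68652222] 11.85
wall ends/mid [[312.7, 166.1], [314.3, 285.4], [313.5, 228.4]]
```

View pics/w4.png

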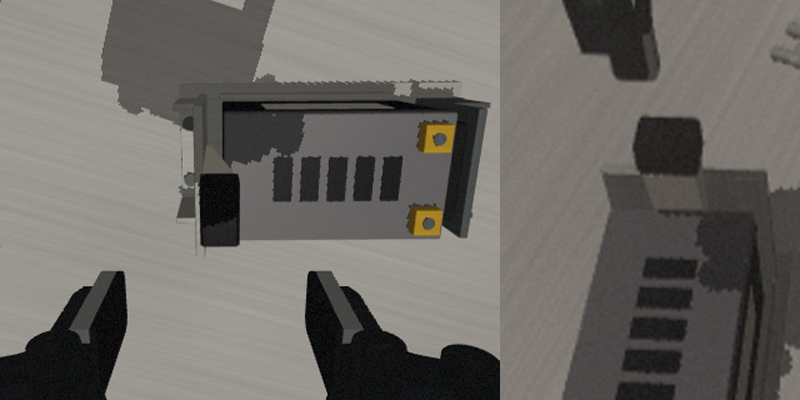

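The shim stands upright at mid-wall with its flat side on the wall, grip at crop (220,210), and the battery is against the stop. It may have sprung a little to the wall on release. I'll check by pressing the grip's top with shut fingers, feeling for the ~22 N.

Call:
carry_out(deltas=[{"tx":-0.2,"ty":0,"tz":0,"spin":0,"hand":0},{"tx":-0.2,"ty":0,"tz":0,"spin":0,"hand":0},{"tx":-0.2,"ty":0,"tz":0,"spin":0,"hand":0},{"tx":-0.2,"ty":0,"tz":0,"spin":0,"hand":0},{"tx":-0.2,"ty":0,"tz":2,"spin":0,"hand":0},{"tx":-0.2,"ty":0,"tz":4,"spin":0,"hand":0},{"tx":-0.2,"ty":0,"tz":6,"spin":0,"hand":0},{"tx":-0.2,"ty":0,"tz":7,"spin":0,"hand":0},{"tx":-0.2,"ty":0,"tz":7.4,"spin":0,"hand":0},{"tx":-0.2,"ty":0,"tz":7.4,"spin":0,"hand":0}])

```text
t: 12.73
eef_pos: [0.5377, 0.107, 0.1925]
tool_rot: [3.141, -0.002, -2.856]
ft_force: [-1.2, 0.4, -0.0]
grip_width: 0.0
```

Call:
carry_out(deltas=[{"tx":0,"ty":0,"tz":0.2,"spin":0,"hand":0},{"tx":0,"ty":0,"tz":0.4,"spin":0,"hand":0}])

```text
t: 12.9
eef_pos: [0.5391, 0.1071, 0.1905]
tool_rot: [-3.141, 0.002, -2.856]
ft_force: [-0.2, 0.7, 0.6]
grip_width: 0.0
```

Call:
carry_out(deltas=[{"tx":0,"ty":0,"tz":0.15,"spin":0,"hand":0},{"tx":0,"ty":0,"tz":0.3,"spin":0,"hand":0}])

```text
t: 13.07
eef_pos: [0.5386, 0.1071, 0.1869]
tool_rot: [-3.141, 0.001, -2.856]
ft_force: [-1.0, -0.6, -0.3]
grip_width: -0.0002
```

Call:
carry_out(deltas=[{"tx":0,"ty":0,"tz":0.15,"spin":0,"hand":0},{"tx":0,"ty":0,"tz":0.3,"spin":0,"hand":0}])

```text
t: 13.23
eef_pos: [0.5385, 0.1071, 0.1838]
tool_rot: [-3.141, 0.001, -2.856]
ft_force: [-0.4, 0.0, 9.9]
grip_width: 0.0001
```

Call:
carry_out(deltas=[{"tx":0,"ty":0,"tz":0.1,"spin":0,"hand":0},{"tx":0,"ty":0,"tz":0.2,"spin":0,"hand":0}])

```text
t: 13.4
eef_pos: [0.5394, 0.1073, 0.1834]
tool_rot: [-3.141, 0.004, -2.856]
ft_force: [-2.6, 1.2, 15.9]
grip_width: 0.0002
```

Call:
carry_out(deltas=[{"tx":0,"ty":0,"tz":0.1,"spin":0,"hand":0}])

```text
t: 13.48
eef_pos: [0.5397, 0.1074, 0.1832]
tool_rot: [-3.141, 0.005, -2.856]
ft_force: [-1.9, 0.8, 18.1]
grip_width: -0.0001
```

Call:
carry_out(deltas=[{"tx":0,"ty":0,"tz":0.1,"spin":0,"hand":0}])

```text
t: 13.57
eef_pos: [0.5401, 0.1074, 0.1829]
tool_rot: [-3.14, 0.006, -2.856]
ft_force: [-3.1, 1.3, 21.5]
grip_width: -0.0
```

Call:
carry_out(deltas=[{"tx":0,"ty":0,"tz":0.1,"spin":0,"hand":0}])

```text
t: 13.65
eef_pos: [0.5405, 0.1075, 0.1825]
tool_rot: [-3.14, 0.007, -2.856]
ft_force: [-3.7, 1.9, 24.2]
grip_width: -0.0003
```

It held a 24 N push with no sliding, so the shim is firm. Retreating upward for a final check.

Call:
carry_out(deltas=[{"tx":0,"ty":0,"tz":-1,"spin":0,"hand":0},{"tx":0,"ty":0,"tz":-4,"spin":0,"hand":0},{"tx":0,"ty":0,"tz":-7,"spin":0,"hand":0},{"tx":0,"ty":0,"tz":-9,"spin":0,"hand":0},{"tx":0,"ty":0,"tz":-9,"spin":0,"hand":0},{"tx":0,"ty":0,"tz":-9,"spin":0,"hand":0}])

```text
t: 14.15
eef_pos: [0.5388, 0.107, 0.2696]
tool_rot: [-3.141, 0.003, -2.856]
ft_force: [0.1, -0.4, -0.2]
grip_width: 0.0002
```

Run:
```python
from h import *
i,K,P=grab('wrist');j,_,_=grab('side');t,_,_=grab('top')
a=cv2.resize(i[80:400,150:550,::-1],(400,320));b=cv2.resize(j[290:450,170:290,::-1],(240,320),interpolation=cv2.INTER_CUBIC)
c=cv2.resize(t[140:290,60:410,::-1],(640,274))
cv2.imwrite('pics/w5.png',np.vstack([np.hstack([a,b]),c]));print(bot.sense()['ft_force'],bot.sense()['t'])
```

```text
[-0.31100365 -0.27675061 -0.64992112] 14.3
```

View pics/w5.png

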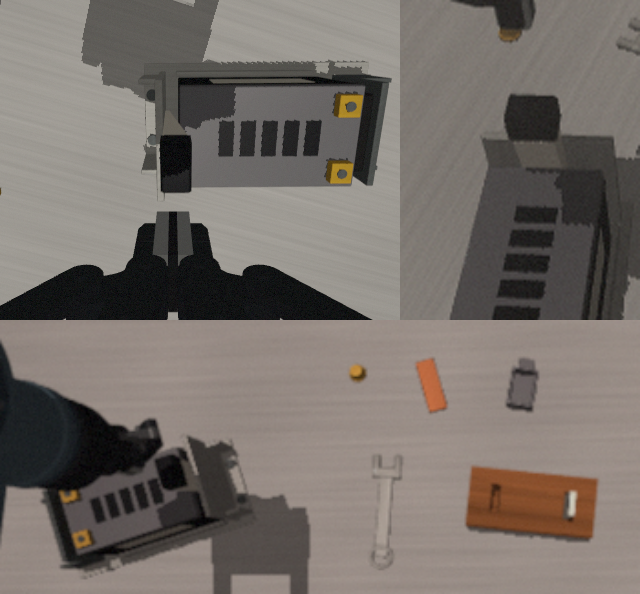

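The shim stands upright at mid-wall, with its grip at wrist crop (175,163). The packer, spanner, adapter, cover and bar look unmoved, and nothing touches the robot. Handing in.

```bash
python3 -c "
from h import *
print(job.job_done())"
```

```text
the job is handed in; nothing more can be done
None
```

The tapered shim is in the gap at about mid-wall, let go and standing upright, and the job is handed in at about 14 s. No verdict was reported.

- **Insertion:** I took it from the rack by its grip, felt the wall with the tip at about 3 N, and slid it down along the wall. The drag stayed even at about 11 N, then climbed by about 2 N per mm once the battery met the buffer. I stopped at 24.5 N with the tip about 80 mm below the wall's edge.
- **Firmness:** After letting go I pressed the grip's top with shut fingers. It took 24 N, sinking about 1 mm; I took that as arm and finger give, since a sliding shim climbs only about 2 N per mm.
- **Scene:** The last images show the shim upright and the battery level against the buffer. The packer and the loose parts look undisturbed, and the robot is clear of everything.
- **What disagreed:** A side push of about 7–8 N against the wall stayed on during the slide, so the measured drag (just over the stated 5–11 N) and the final push probably read a little high. The camera's first estimate of the wall also differed from the felt contact by about 1 mm.
- **Not checked:** I had no direct reading of the shim's own force on the battery or the wall.

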